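Ready the light box and offer it the glass lens

TASK

Get the light demonstration ready: seat the light hood fully home on the light box's two alignment pegs and let go of it. Then find out which of the two like-looking lens cells on the mat is the heavier (it has the real glass lens) by lifting each in turn clear of the mat; the lighter one must be left standing on the mat, and the rest of the kit where it is. Finish while holding the heavier cell, upright and still, centred over the open top of the hood's tube and about 5 cm above it, without letting it go.

Things in the scene. Friction and masses are not known exactly. Their poses are not given: they have to be found in the camera images.
- lamp_base: the light box, a grey metal box 100 (x) by 140 (y) by 60 mm tall, fixed to the table. Origin at the centre of its underside. On its top stand two steel alignment pegs, 84 mm apart along its y axis (at y = +42 and -42 mm), 8 mm in diameter and 16 mm high with the upper 6 mm tapering to 4 mm; the square light window lies between them.
- seat (a point): the centre of the light box's flat top face, midway between the two pegs, 60 mm above the table; axes as the light box. The hood's origin comes here when it is fully seated.
- light_hood: the light hood, loose, about 0.25 kg: an aluminium flange 64 (x) by 112 (y) by 10 mm thick with a grey square tube, 46 by 46 mm outside with 5 mm walls, sides parallel to the flange's, standing on its middle up to 55 mm above the underside. Origin at the centre of the flange's underside, z up along the tube. Two through holes of 11.5 mm lie at y = +42 and -42 mm; either way round fits the pegs. Take it by the tube, from above, near its top.
- hood_mouth (a point): the centre of the open upper end of the hood's tube, 55 mm above the flange's underside.
- mat: a cork mat 120 (x) by 220 (y) by 4 mm thick, fixed to the table; the two lens cells stand on it. Origin at the centre of its underside, so its top is 4 mm above the origin.
- cell_p: one of two lens cells that look just alike: a dark steel cylinder 50 mm in diameter and 44 mm tall with a glass lens in its upper end, standing upright on the mat about 110 mm from the other (centre to centre). Origin at the centre of its underside, z up along its axis. One of the two cells weighs at least twice as much as the other (by 0.2 kg or more; both under 0.6 kg); which is which cannot be seen and the places are drawn at random.
- cell_q: the other of the two lens cells that look just alike; same size and origin.
- small_cell: bystander, leave alone: a lone lens cell, clearly smaller (32 mm diameter, 26 mm tall), not on the mat; origin at the centre of its underside
- bulb_board: bystander, leave alone: an orange acrylic circuit board, 60 x 90 mm, with a bulb in a holder, 52 mm tall; origin at the centre of its underside
- motor_board: bystander, leave alone: an orange acrylic circuit board, 60 x 90 mm, with a blue boxed motor, 50 mm tall; origin at the centre of its underside
- fan_stand: bystander, leave alone: a blue stand 130 mm tall with a yellow fan on top, foot 60 mm across; origin at the centre of its underside
- torch: bystander, leave alone: a black hand torch lying down, 120 mm long, 38 mm thick; origin at the centre of its underside
- colour_disc: bystander, leave alone: a low turntable with a white and coloured 80 mm disc, 26 mm tall; origin at the centre of its underside
- board_eraser: bystander, leave alone: a yellow whiteboard eraser, 50 x 110 x 32 mm; origin at the centre of its underside
Not all that is in view belongs to the job. What is shaped like the cell_p but orange or red is not meant. Leave any green look-alike of the light_hood alone.

How it is judged (in metres and radians):
On the way, in this order (a step that is already met when the one before it is completed fails the run):
1. the hood is seated on the light box's pegs and released (horizontal distance between light_hood and seat below 0.004 m and z of light_hood in the frame of seat between -0.003 and 0.003 m and angle between the x axis of light_hood and the x axis of lamp_base, either way round below 0.12 rad and angle between light_hood's own z axis and vertical below 0.04 rad and contact force between the fingers and light_hood below 0.2 N), for 0.2 s.
2. the lighter cell has been lifted clear of the mat, the heavier standing meanwhile (a first lift of the heavier one may come before) (((z of cell_p in the frame of mat above 0.019 m and contact force between the fingers and cell_p above 0.5 N and contact force between cell_q and anything else above 2.6 N) or (z of cell_q in the frame of mat above 0.019 m and contact force between the fingers and cell_q above 0.5 N and contact force between cell_p and anything else above 2.6 N))), for 0.1 s.
3. after that the heavier cell is lifted clear of the mat, the lighter standing meanwhile (((z of cell_p in the frame of mat above 0.019 m and contact force between the fingers and cell_p above 0.5 N and contact force between cell_q and anything else below 2.6 N) or (z of cell_q in the frame of mat above 0.019 m and contact force between the fingers and cell_q above 0.5 N and contact force between cell_p and anything else below 2.6 N))), for 0.1 s.
At the end, for the whole second after the job is handed in: Hood on the pegs (4 mm sideways, 3 mm high, 0.12 rad), released; heavier cell held still and upright (0.2 rad), underside 20 to 90 mm over the tube mouth, within 15 mm of its axis, resting on nothing; lighter (left standing, under 2.6 N) released within the mat (all of step 1 and ((contact force between the fingers and cell_p above 0.5 N and z of cell_p in the frame of seat between 0.075 and 0.145 m and horizontal distance between cell_p and hood_mouth below 0.015 m and angle between cell_p's own z axis and vertical below 0.2 rad and linear speed of cell_p below 0.03 m/s and contact force between cell_p and light_hood below 0.05 N and contact force between cell_p and lamp_base below 0.05 N and contact force between cell_q and mat between 0.6 and 2.6 N and contact force between cell_q and anything else below 2.6 N and contact force between the fingers and cell_q below 0.1 N and z of cell_q in the frame of mat between 0.001 and 0.007 m and x of cell_q in the frame of mat between -0.06 and 0.06 m and y of cell_q in the frame of mat between -0.11 and 0.11 m and angle between cell_q's own z axis and vertical below 0.1 rad and linear speed of cell_q below 0.02 m/s) or (contact force between the fingers and cell_q above 0.5 N and z of cell_q in the frame of seat between 0.075 and 0.145 m and horizontal distance between cell_q and hood_mouth below 0.015 m and angle between cell_q's own z axis and vertical below 0.2 rad and linear speed of cell_q below 0.03 m/s and contact force between cell_q and light_hood below 0.05 N and contact force between cell_q and lamp_base below 0.05 N and contact force between cell_p and mat between 0.6 and 2.6 N and contact force between cell_p and anything else below 2.6 N and contact force between the fingers and cell_p below 0.1 N and z of cell_p in the frame of mat between 0.001 and 0.007 m and x of cell_p in the frame of mat between -0.06 and 0.06 m and y of cell_p in the frame of mat between -0.11 and 0.11 m and angle between cell_p's own z axis and vertical below 0.1 rad and linear speed of cell_p below 0.02 m/s))); the arm keeps its last pose, push and grip.
It fails at once if a bystander is moved by more than 5 cm (distance of any of small_cell, bulb_board, motor_board, fan_stand, torch, colour_disc, board_eraser from where it was at the start of the episode above 0.05 m).
It fails at once if a lens cell is tipped by more than 0.6 rad (angle between any of cell_p, cell_q's own z axis and vertical above 0.6 rad).
It also fails if it takes over 72 s, if anything falls off the work surface, if the arm or the gripper's body presses on something with over 40 N, if the wrist force passes 120 N, or if a joint passes its speed limit or range.

ROBOT

A 6-joint arm with a two-finger parallel gripper is mounted at the origin on the work surface. World frame = base frame: x ahead of the robot, y to its left, z up, the work surface at z = 0. Lengths are in mm, angles in rad, forces in N, time in s.
With the tool pointing down it reaches from about 375 to 925 mm from the base axis. Payload 5.7 kg.
Tool frame: the origin (TCP) lies at the very end of the fingers, on their centre line; the grasp point (between the pads) lies 19 mm behind it; y points along the fingers, x is the direction in which the jaws open and shut, and the axes are right-handed (so a half turn about y gives the same grasp; the last joint's range is limited). The gripper opens to 88 mm and grips with 3 to 60 N. Pads are 20 mm wide; open, the fingers measure 115 mm over their backs; the gripper's body (75 mm by 178 mm) begins 61 mm behind the grasp point.
Start: joints at [-1.415, 0.359, 1.51, -0, 1.272, -0.115], TCP at [160.487, -578.103, 196.423] pointing down, gripper open.
Joint ranges: [-2.97, 2.97], [-1.01, 2.36], [0.21, 2.38], [-0.96, 4.11], [0.2, 2.71], [-2.98, 2.98]. Speed limits (rad/s): [2.39, 2.39, 3.14, 3.14, 3.14, 3.14].

INTERFACE

Orientations are given as a unit quaternion [x, y, z, w].
In Python, from station import ctrl, imaging gives the robot as it stands. The module is installed in compiled form; this text tells all that it offers.
- The arm moves only by the tool move_arm, never from a script. Its argument "rows" is a list that holds one entry, the list of rows, each a list of 5 numbers: the shift along the tool's x, y, z in m, then the turn about the tool's y in degrees, then the opening in per cent of the stroke, from 0 (shut) to 100 (fully open). A call has 1 to 8 rows; each row shifts and turns the commanded pose from where the row before left it, along the tool's axes as they then stand; what a row does not reach is not made up. A row lasts 1/10 s, in which the tool goes at most 50 mm and 8.59 degrees, less where a joint would pass 70% of its speed; a pose out of reach is approached as far as the arm can. A call is refused whole if a number of a shift passes 0.05 or a number of a turn 8.59, either way. A call with a gripper value outside its range is refused whole. The fingers move at their own pace and stop on an object; the grip force is fixed at half the most. Time passes only in rows, so rows that do not move let the fingers close. It gives the time, the measured TCP pose, the force and the opening at its end, in the units of the state.
- ctrl.observe(): the state, without advancing time (a new reading comes with each control period).
- imaging.read_camera(name): name is "scene" or "top"; returns the picture (384x512x3 uint8, red, green, blue); there is no depth.
- imaging.calibration(name): a dict with "camera_matrix" (3x3 intrinsics, pixels), "T" (4x4, takes a point from camera to world coordinates). Camera axes: x right, y down, z forward; pixel columns grow to the right and rows downward; lengths in mm; the calibration is good to about 2 mm. A picture is of the moment at which its call begins. calibration takes no time and is no camera call.
- ctrl.hand_in(): hands the job in, once; it reports no verdict.
The state is a dict: "time": time; "qpos": joint angles; "joint_vel": joint speeds; "joint_torque": joint torques, N m; "ee_pos": TCP position; "tool_rot": TCP orientation; "ft_force": force on the tool from outside, world axes, zero at the start; "moment": the same for the moment, N m; "grip_width": opening from 0.0 (shut) to 1.0 (fully open).
Only numpy, scipy, OpenCV 4.12 (cv2) and the standard library are available. Lean on these libraries where they do the work, as an engineer would, in place of code of your own. Each camera call takes 0.05 s, during which the arm holds its last target. There are 200 camera calls.

## Working session

There is one attempt and no reset: what is moved stays moved. The work goes in short steps, Python scripts to look and compute and a tool call to move; the robot and the scene stay as the last step left them, time stands still between calls to the robot, and variables do not carry over. Pictures are saved under pics/ and viewed, about 8 in all and at most 12, crops included, and the job is handed in when it is done.

Besides the shell and the picture viewer there is one more tool, called after ">>>" in YAML: its name, and indented under it one key for each argument. move_arm: Moves the arm, as the interface text tells. Its arguments: {"type":"object","properties":{"rows":{"type":"array"}},"required":["rows"]}

```bash
mkdir -p pics; cat > h.py <<'E'
import numpy as np,cv2
from station import ctrl,imaging
def snap(n,f=None):
    im=imaging.read_camera(n)
    if f: cv2.imwrite('pics/'+f,im[:,:,::-1])
    return im
def ray(n,u,v,z):
    c=imaging.calibration(n);K=np.array(c['camera_matrix']);T=np.array(c['T'])
    d=T[:3,:3]@np.linalg.solve(K,[u,v,1]);o=T[:3,3]
    return o+d*(z-o[2])/d[2]
def proj(n,p):
    c=imaging.calibration(n);K=np.array(c['camera_matrix']);T=np.linalg.inv(np.array(c['T']))
    q=K@(T[:3,:3]@np.array(p,float)+T[:3,3]);return q[:2]/q[2]
E
python3 - <<'E'
from h import *
s=ctrl.observe()
for k in s: print(k,np.round(s[k],3))
for n in('scene','top'):
    snap(n,n+'0.png');c=imaging.calibration(n);print(n,np.round(c['camera_matrix'],1).tolist(),np.round(c['T'],2).tolist())
E
```

```text
time 0.0
qpos [-1.415  0.359  1.511  0.     1.272 -0.115]
joint_vel [ 0.     0.001  0.001  0.001  0.    -0.001]
joint_torque [ 1.0000e-03 -5.1537e+01 -2.7073e+01  6.8000e-02  3.5000e-02 -0.0000e+00]
ee_pos [ 160.393 -577.387  195.616]
tool_rot [-0.562  0.428 -0.427  0.563]
ft_force [-0.199 -0.693 -0.051]
moment [-0.005 -0.021  0.044]
grip_width 1.001
scene [[409.1, 0.0, 252.0], [0.0, 409.1, 190.6], [0.0, 0.0, 1.0]] [[-0.42, 0.7, -0.57, 1299.62], [0.91, 0.34, -0.26, 377.03], [0.01, -0.63, -0.78, 1155.72], [0.0, 0.0, 0.0, 1.0]]
top [[346.5, 0.0, 255.5], [0.0, 346.5, 192.7], [0.0, 0.0, 1.0]] [[-0.03, -0.99, 0.1, 397.63], [-1.0, 0.02, -0.01, 16.52], [0.0, -0.1, -1.0, 1363.32], [0.0, 0.0, 0.0, 1.0]]
```

View pics/top0.png

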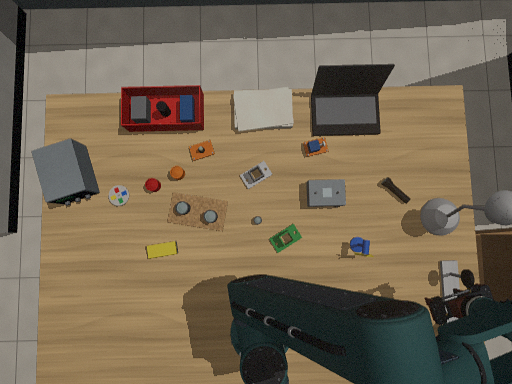

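View pics/scene0.png

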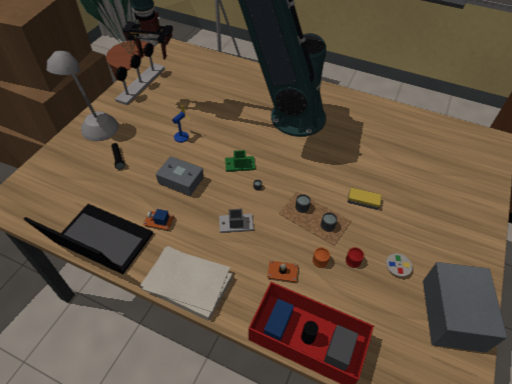

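Top view: the light box is at (326,193), the grey hood at (256,174), and the green decoy hood at (285,238), which I'll leave alone. The mat's dark cells are at (182,208) and (210,216). The orange (177,173) and red (152,185) look-alikes aren't meant, and the small cell is at (257,220). An enlarged crop will confirm this.

```bash
python3 - <<'E'
from h import *
t=cv2.imread('pics/top0.png');s=cv2.imread('pics/scene0.png')
def c(i,x,y,w,h,W,H): return cv2.resize(i[y:y+h,x:x+w],(W,H),interpolation=cv2.INTER_CUBIC)
a=np.hstack([c(t,230,150,60,45,400,300),c(t,296,168,60,45,400,300)])
b=np.hstack([c(t,160,186,76,57,400,300),c(s,210,195,60,45,400,300)])
cv2.imwrite('pics/c1.png',np.vstack([a,b]))
E
```

```text
(no output)
```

View pics/c1.png

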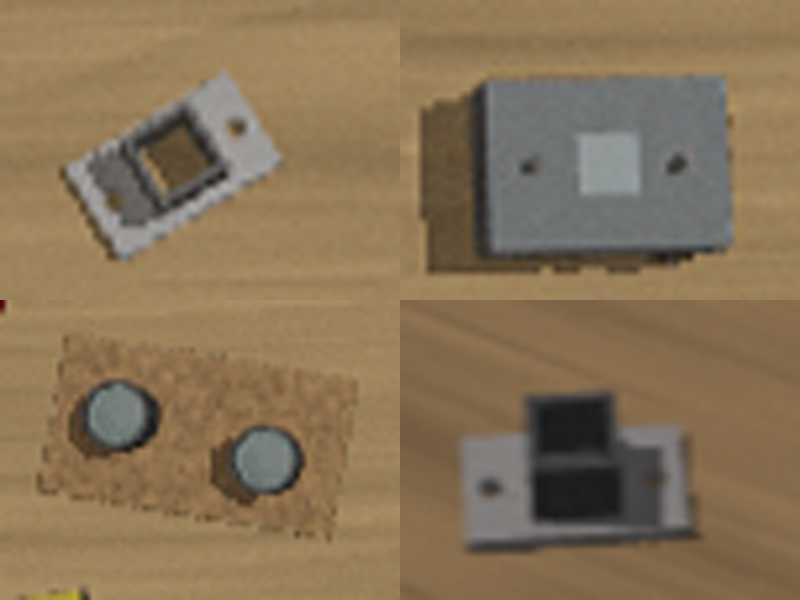

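Confirmed: the top-left crop is the aluminium hood, turned about 30° in the image. Top-right is the box with its window and pegs, bottom-left the two cells on the mat, and bottom-right the hood in the scene view. Next I'll measure them.

```bash
cat > m.py <<'E'
from h import *
def masks(img,x,y,w,h,S=8):
    c=cv2.resize(img[y:y+h,x:x+w],None,fx=S,fy=S,interpolation=cv2.INTER_CUBIC)
    hsv=cv2.cvtColor(c,cv2.COLOR_BGR2HSV);return c,hsv
def px(p,x,y,S=8): return (np.asarray(p,float)+.5)/S-.5+[x,y]
def big(m):
    cs,_=cv2.findContours(m.astype(np.uint8),cv2.RETR_EXTERNAL,cv2.CHAIN_APPROX_NONE)
    return max(cs,key=cv2.contourArea)
def cen(m):
    c=big(m);M=cv2.moments(c);return np.array([M['m10']/M['m00'],M['m01']/M['m00']]),M['m00']
E
python3 - <<'E'
from m import *
t=cv2.imread('pics/top0.png');s=cv2.imread('pics/scene0.png')
for n,img,(bx,hx) in(('top',t,((296,168,60,45),(236,155,40,38))),('scene',s,((150,150,60,48),(210,195,52,48)))):
    # window
    c,hsv=masks(img,*bx);V=hsv[...,2];S=hsv[...,1]
    low=big(S<70); mm=np.zeros(V.shape,np.uint8);cv2.drawContours(mm,[low],-1,1,-1)
    print(n,'V pct in box',np.percentile(V[mm>0],[5,20,50,80,95,99]))
    w=(V>(np.median(V[mm>0])+np.percentile(V[mm>0],98))/2)&(mm>0)
    p,a=cen(w);u=px(p,*bx[:2]);print('window',u,a/64,np.round(ray(n,*u,60),1))
    r=cv2.approxPolyDP(cv2.convexHull(low),10,True)[:,0]
    for q in r: uu=px(q,*bx[:2]);print('  box corner',np.round(uu,1),np.round(ray(n,*uu,60)[:2],1))
    c,hsv=masks(img,*hx);V=hsv[...,2];S=hsv[...,1]
    low=big(S<70);r=cv2.approxPolyDP(cv2.convexHull(low),12,True)[:,0]
    for q in r: uu=px(q,*hx[:2]);print('  hood corner z10',np.round(uu,1),np.round(ray(n,*uu,10)[:2],1))
    rr=cv2.minAreaRect(low);uu=px(rr[0],*hx[:2]);print(' rect',uu,np.array(rr[1])/8,rr[2],np.round(ray(n,*uu,10),1))
bx=(160,186,76,57);
c,hsv=masks(t,*bx);
lm=((hsv[...,1]<60)&(hsv[...,2]>100)).astype(np.uint8)
cs,_=cv2.findContours(lm,cv2.RETR_EXTERNAL,cv2.CHAIN_APPROX_NONE)
for k in cs:
    if cv2.contourArea(k)>2000:
        (a,b),rad=cv2.minEnclosingCircle(k);M=cv2.moments(k);u=px([M['m10']/M['m00'],M['m01']/M['m00']],*bx[:2]);print('cell',u,rad/8,ray('top',*u,48))
E
```

```text
top V pct in box [ 63. 112. 115. 119. 152. 155.]
window [326.87810591 192.07634761] 78.8671875 [ 520.8 -262.7   60. ]
  box corner [344.4 179.6] [ 566.8 -331.5]
  box corner [344.8 204.7] [ 471.3 -328.2]
  box corner [336.6 206.7] [ 464.6 -296.7]
  box corner [307.2 205.4] [ 472.  -186.1]
  box corner [306.1 182.8] [ 558.  -185.2]
  box corner [308.3 179.8] [ 569.2 -194.2]
  hood corner z10 [263.2 159.9] [659.5 -26.6]
  hood corner z10 [271.6 174.3] [601.2 -58.1]
  hood corner z10 [247.8 188.7] [546.5  36.9]
  hood corner z10 [239.6 174.4] [603.8  68.1]
 rect [255.64704514 174.37742996] [17.23971558 29.2881813 ] 58.71734619140625 [602.5   4.7  10. ]
scene V pct in box [ 35.  46.  87.  90. 113. 126.]
window [178.77322109 170.2261613 ] 66.9375 [ 520.3 -262.8   60. ]
  box corner [169.2 156.3] [ 476.7 -330.5]
  box corner [202.3 168.1] [ 474.8 -192.1]
  box corner [202.3 178.4] [ 517.8 -167.9]
  box corner [190.4 194.9] [ 599.9 -167.9]
  box corner [158.1 182.1] [ 599.  -298.7]
  box corner [155.4 173.1] [ 567.7 -330.3]
  hood corner z10 [251.7 214.1] [549.8  39.7]
  hood corner z10 [252.7 229.9] [607.4  70.4]
  hood corner z10 [219.8 231.9] [661.6 -25. ]
  hood corner z10 [218.4 216.1] [606.5 -59.5]
  hood corner z10 [228.6 209.2] [565.5 -41.5]
  hood corner z10 [240.8 208.3] [543.8  -4.8]
 rect [235.70097733 219.91751671] [22.8500843  34.35756683] 86.12147521972656 [595.4   1.   10. ]
cell [209.82226918 215.82946308] 5.5409836769104 [442.44652995 182.51210004  48.        ]
cell [181.64951371 207.28645312] 5.7152605056762695 [477.4715347  288.94578769  48.        ]
```

```bash
cat > go.py <<'E'
from h import *
from scipy.spatial.transform import Rotation as R
def plan(x,y,z,jaw=None):
    s=ctrl.observe();M=R.from_quat(s['tool_rot']).as_matrix();p=np.array(s['ee_pos'])
    j=np.degrees(np.arctan2(M[1,0],M[0,0]))
    print('t',round(s['time'],2),'pos',np.round(p,1),'jaw',round(j,2),'tilt',np.round(M[:,1],3),'F',np.round(s['ft_force'],2),'w',round(s['grip_width'],3),'q6',np.round(s['qpos'],2)[[0,5]])
    print('tool delta mm',np.round(M.T@(np.array([x,y,z])-p),1))
    if jaw is not None:
        d=(j-jaw+90)%180-90   # turn about tool y (down): + = clockwise seen from above
        print('turn deg',round(d,2),'or',round(d+90,2),round(d-90,2), 'tool delta after turn', np.round((M@R.from_euler('y',d,degrees=True).as_matrix()).T@(np.array([x,y,z])-p),1))
E
python3 -c "
from go import *
plan(603.5,5.3,200,29.9)
"
```

```text
t 0.1 pos [ 160.4 -577.5  195.7] jaw -74.49 tilt [-0.     0.002 -1.   ] F [ 0.51 -0.7   0.58] w 0.998 q6 [-1.42 -0.12]
tool delta mm [-443.    -3.4  582.8]
turn deg 75.61 or 165.61 -14.39 tool delta after turn [-674.6   -3.4 -284.3]
```

>>> move_arm:
  rows:
    - [[0,0,0,-7.2,100],[0,0,0,-7.2,100],[-0.018,0,0.042,0,100],[-0.018,0,0.042,0,100],[-0.018,0,0.042,0,100],[-0.018,0,0.042,0,100],[-0.018,0,0.042,0,100],[-0.018,0,0.042,0,100]]

```text
time: 0.9
ee_pos: [325.6, -357.0, 196.2]
tool_rot: [-0.612, 0.354, -0.354, 0.612]
ft_force: [-0.3, -0.3, -0.3]
grip_width: 0.999
```

>>> move_arm:
  rows:
    - [[-0.018,0,0.042,0,100],[-0.018,0,0.042,0,100],[-0.018,0,0.042,0,100],[-0.018,0,0.042,0,100],[-0.018,0,0.042,0,100],[-0.018,0,0.042,0,100],[-0.018,0,0.042,0,100],[-0.018,0,0.042,0,100]]

```text
time: 1.7
ee_pos: [545.1, -64.6, 196.2]
tool_rot: [0.612, -0.354, 0.354, -0.612]
ft_force: [0.8, -0.2, 0.1]
grip_width: 0.998
```

```bash
python3 -c "
from go import *
plan(603.5,5.3,200,-60.1)
"
```

```text
t 1.7 pos [545.1 -64.6 196.2] jaw -60.07 tilt [-0.001  0.    -1.   ] F [ 0.78 -0.17  0.09] w 0.998 q6 [-0.24  0.8 ]
tool delta mm [-31.4  -3.8  85.5]
turn deg 0.03 or 90.03 -89.97 tool delta after turn [-31.5  -3.8  85.5]
```

>>> move_arm:
  rows:
    - [[-0.01,0,0.028,0,100],[-0.01,0,0.028,0,100],[-0.01,0,0.028,0,100],[0,0,0,0,100],[0,0,0,0,100],[0,0,0,0,100]]

```text
time: 2.3
ee_pos: [601.4, 0.8, 196.1]
tool_rot: [0.612, -0.354, 0.354, -0.612]
ft_force: [-0.5, -0.9, -0.3]
grip_width: 1.002
```

```bash
python3 -c "
from go import *
plan(603.5,5.3,25,-60.1)
snap('scene','s1.png')
"
```

```text
t 2.3 pos [601.4   0.8 196.1] jaw -60.1 tilt [-0.001 -0.    -1.   ] F [-0.45 -0.87 -0.34] w 1.002 q6 [-0.11  0.94]
tool delta mm [ -2.7 171.1   4.3]
turn deg -0.0 or 90.0 -90.0 tool delta after turn [ -2.7 171.1   4.3]
```

>>> move_arm:
  rows:
    - [[-0.003,0.03,0.004,0,100],[0,0.04,0,0,100],[0,0.04,0,0,100],[0,0.03,0,0,100],[0,0.02,0,0,100],[0,0.011,0,0,100],[0,0,0,0,100],[0,0,0,0,100]]

```text
time: 3.15
ee_pos: [604.8, 5.6, 26.3]
tool_rot: [-0.612, 0.354, -0.355, 0.612]
ft_force: [-0.4, -0.4, 0.2]
grip_width: 0.998
```

```bash
python3 -c "
from go import *
plan(603.5,5.3,25,-60.1)
s=snap('scene');t=snap('top')
c=lambda i,x,y,w,h:cv2.resize(i[y:y+h,x:x+w,::-1],(400,300),interpolation=cv2.INTER_CUBIC)
cv2.imwrite('pics/c2.png',np.hstack([c(s,200,180,72,54),c(t,226,146,60,45)]))
"
```

```text
t 3.15 pos [604.8   5.6  26.3] jaw -60.12 tilt [ 0.001 -0.    -1.   ] F [-0.44 -0.36  0.17] w 0.998 q6 [-0.1   0.94]
tool delta mm [-0.4  1.3 -1.3]
turn deg -0.02 or 89.98 -90.02 tool delta after turn [-0.4  1.3 -1.3]
```

View pics/c2.png

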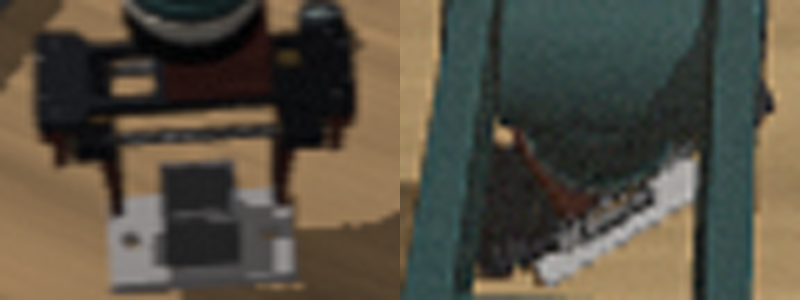

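The scene crop shows the fingers straddling the tube evenly, clear of the flange. I'll close the gripper.

>>> move_arm:
  rows:
    - [[0,0,-0.001,0,45],[0,0,0,0,30],[0,0,0,0,30],[0,0,0,0,30],[0,0,0,0,30],[0,0,0,0,30],[0,0,0,0,30]]

```text
time: 3.95
ee_pos: [603.4, 5.6, 25.5]
tool_rot: [-0.612, 0.354, -0.354, 0.612]
ft_force: [0.2, 0.7, 0.1]
grip_width: 0.514
```

>>> move_arm:
  rows:
    - [[0,-0.01,0,0,30],[0,-0.03,0,0,30],[0,-0.04,0,0,30],[0,-0.04,0,0,30],[0,-0.04,0,0,30],[0,-0.01,0,0,30],[0,0,0,0,30],[0,0,0,0,30]]

```text
time: 4.75
ee_pos: [602.0, 5.7, 193.9]
tool_rot: [0.612, -0.355, 0.353, -0.612]
ft_force: [-1.1, 0.3, -1.6]
grip_width: 0.516
```

```bash
python3 -c "
from go import *
plan(520.6,-262.8,195,-90)
s=snap('scene','s2.png');
c=lambda i,x,y,w,h:cv2.resize(i[y:y+h,x:x+w,::-1],(600,450),interpolation=cv2.INTER_CUBIC)
cv2.imwrite('pics/c3.png',c(s,190,130,100,75))
"
```

```text
t 4.75 pos [602.    5.7 193.9] jaw -60.09 tilt [-0.003  0.    -1.   ] F [-1.08  0.34 -1.64] w 0.516 q6 [-0.11  0.94]
tool delta mm [ 192.1   -1.  -204.5]
turn deg 29.91 or 119.91 -60.09 tool delta after turn [268.5  -1.  -81.4]
```

>>> move_arm:
  rows:
    - [[0,0,0,7.5,30],[0,0,0,7.5,30],[0,0,0,7.5,30],[0,0,0,7.5,30],[0.035,0,-0.01,0,30],[0.035,0,-0.011,0,30],[0.035,0,-0.011,0,30],[0.035,0,-0.011,0,30]]

```text
time: 5.6
ee_pos: [558.1, -134.9, 192.8]
tool_rot: [-0.5, 0.502, -0.499, 0.499]
ft_force: [-0.3, -0.4, -2.0]
grip_width: 0.514
```

>>> move_arm:
  rows:
    - [[0.035,0,-0.011,0,30],[0.035,0,-0.011,0,30],[0.035,0,-0.011,0,30],[0.023,0.01,-0.005,0,30],[0,0.03,0,0,30],[0,0.025,0,0,30],[0,0,0,0,30],[0,0,0,0,30]]

```text
time: 6.4
ee_pos: [520.8, -261.5, 128.9]
tool_rot: [-0.5, 0.502, -0.499, 0.499]
ft_force: [0.3, 0.1, -2.2]
grip_width: 0.514
```

```bash
python3 - <<'E'
from go import *
from m import *
plan(520.6,-262.8,100,-90)
s=snap('scene','s3.png');tt=snap('top','t3.png')
c=lambda i,x,y,w,h:cv2.resize(i[y:y+h,x:x+w,::-1],(400,300),interpolation=cv2.INTER_CUBIC)
cv2.imwrite('pics/c4.png',np.hstack([c(s,135,130,88,66),c(tt,296,166,60,45)]))
# box yaw from first top image: pegs + top-face edges by V gradient
t=cv2.cvtColor(cv2.imread('pics/top0.png'),cv2.COLOR_BGR2HSV).astype(float)
S=t[...,1]; V=t[...,2]
def edge(ch,cols,r0,r1):
    pts=[]
    for u in cols:
        g=np.abs(np.diff(ch[r0:r1,u]));pts.append((u,r0+.5+(g*np.arange(len(g))).sum()/g.sum()))
    return np.array(pts)
for r0,r1 in((176,183),(201,209)):
    p=edge(S,range(312,342),r0,r1);k=np.polyfit(p[:,0],p[:,1],1)
    a=ray('top',312,np.polyval(k,312),60);b=ray('top',341,np.polyval(k,341),60)
    print('edge yaw(top)',np.degrees(np.arctan2(-(a-b)[0],(a-b)[1])),a[:2],b[:2])
g=cv2.resize(V[186:199,308:346].astype(np.float32),None,fx=8,fy=8,interpolation=cv2.INTER_CUBIC)
for lo,hi in((2,13),(24,36)):
    w=np.clip(105-g[:, lo*8:hi*8],0,None);yy,xx=np.mgrid[:w.shape[0],lo*8:hi*8]
    u=px([(w*xx).sum()/w.sum(),(w*yy).sum()/w.sum()],308,186);print('peg',u,ray('top',*u,68)[:2])
E
```

```text
t 6.4 pos [ 520.8 -261.5  128.9] jaw -90.08 tilt [-0.003  0.002 -1.   ] F [ 0.26  0.07 -2.19] w 0.514 q6 [-0.58  0.99]
tool delta mm [ 1.4 28.9 -0.1]
turn deg -0.08 or 89.92 -90.08 tool delta after turn [ 1.4 28.9 -0.1]
edge yaw(top) -0.13556631150386764 [ 570.16999078 -208.28943367] [ 569.90895664 -318.61276121]
edge yaw(top) -0.6598614883790329 [ 470.2840621  -204.20355384] [ 469.02340464 -313.66161326]
peg [314.82532319 192.60603843] [ 519.11616196 -215.50249589]
peg [336.99545757 192.29601031] [ 518.23734998 -298.97887501]
```

View pics/c4.png

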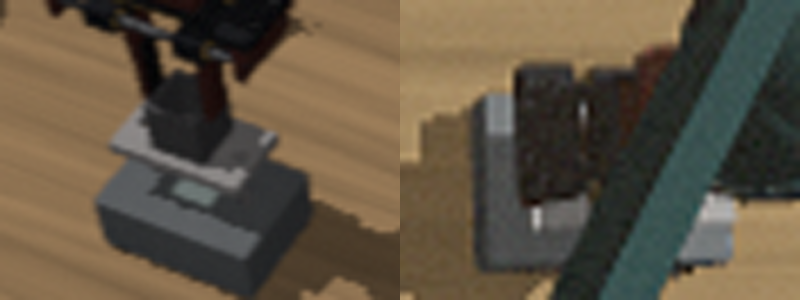

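The hood is held level above the box. Two things to sort out: the peg midpoint gives y≈-257 and the window gives -263, so I'll pin down the box's y ends and measure the held hood.

```bash
python3 - <<'E'
from go import *
from m import *
t=cv2.imread('pics/top0.png').astype(float)
print('row192 V',[(u,int(t[190:196,u].mean())) for u in list(range(303,319))+list(range(333,350))])
# half-level edge locations over rows 184..200
g=t.mean(2)
def cross(row,u0,u1,lev):
    v=g[row,u0:u1];i=[k for k in range(len(v)-1) if (v[k]-lev)*(v[k+1]-lev)<0]
    return [round(u0+k+(lev-v[k])/(v[k+1]-v[k]),2) for k in i]
L=[c for r in range(184,202) for c in cross(r,304,313,82)[-1:]]
Rr=[c for r in range(184,202) for c in cross(r,341,348,125)[-1:]]
print(np.median(L),np.std(L),np.median(Rr),np.std(Rr))
print(ray('top',np.median(L),192,60)[:2],ray('top',np.median(Rr),192,60)[:2])
# scene, before: window again with various thresholds; held hood corner pixels
s=cv2.imread('pics/s3.png');bx=(150,140,60,50)
c,h=masks(s,*bx)
V=h[...,2];S_=h[...,1]
lm=((V>135)&(S_<60)); k=big(lm);r=cv2.approxPolyDP(cv2.convexHull(k),10,True)[:,0]
for q in r: uu=px(q,*bx[:2]);print(' held',np.round(uu,1),np.round(ray('scene',*uu,115)[:2],1))
s0=cv2.imread('pics/scene0.png')
print('pred top-face corners scene',[np.round(proj('scene',(520.5+a,-262+b,60)),1).tolist() for a,b in((-50,-70),(-50,70),(50,70),(50,-70))])
print('pred hood top corners',[np.round(proj('scene',(521+a,-261.5+b,114)),1).tolist() for a,b in((-32,-56),(-32,56),(32,56),(32,-56))])
z=cv2.resize(s0[148:200,148:210],(400,335),interpolation=cv2.INTER_CUBIC);y=cv2.resize(s[138:190,148:210],(400,335),interpolation=cv2.INTER_CUBIC)
cv2.imwrite('pics/c5.png',np.hstack([z,y]))
E
```

```text
row192 V [(303, 76), (304, 76), (305, 78), (306, 70), (307, 47), (308, 47), (309, 105), (310, 113), (311, 112), (312, 115), (313, 114), (314, 100), (315, 94), (316, 102), (317, 112), (318, 113), (333, 112), (334, 113), (335, 116), (336, 98), (337, 88), (338, 97), (339, 116), (340, 113), (341, 112), (342, 114), (343, 113), (344, 114), (345, 106), (346, 125), (347, 124), (348, 125), (349, 123)]
308.605 0.1438749456993811 345.93 0.61741396161733
[ 522.74708604 -193.48644393] [ 519.2757846  -334.82712737]
 held [164.7 153.3] [ 512.5 -317.1]
 held [166.9 162.9] [ 548.2 -285. ]
 held [159.1 160.2] [ 549.  -316.6]
pred top-face corners scene [[169.8, 155.1], [202.9, 167.3], [188.7, 186.6], [154.6, 173.4]]
pred hood top corners [[168.2, 149.2], [195.7, 159.1], [186.2, 171.5], [158.2, 161.1]]
```

View pics/c5.png

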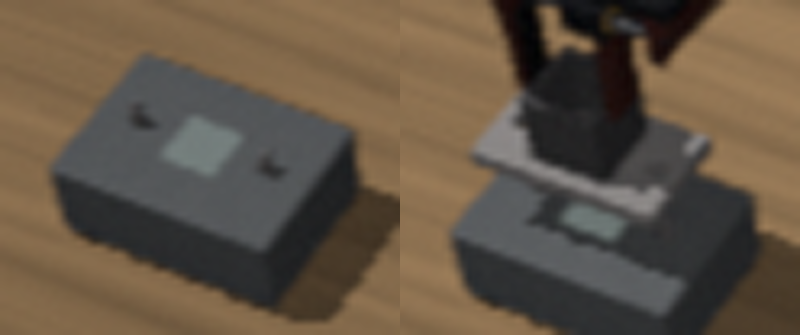

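The box's end edges at y≈-193.5 and -333 agree with the window centre at -262.8; the peg centroids were biased by the peg shadows. Now I'll align and lower.

>>> move_arm:
  rows:
    - [[0.0013,0.008,0,0,30],[0,0.008,0,0,30],[0,0.006,0,0,30],[0,0.003,0,0,30],[0,0.002,0,0,30],[0,0.002,0,0,30],[0,0,0,0,30]]

```text
time: 7.2
ee_pos: [522.0, -263.6, 101.3]
tool_rot: [-0.5, 0.5, -0.5, 0.5]
ft_force: [0.5, 0.7, -2.6]
grip_width: 0.515
```

>>> move_arm:
  rows:
    - [[0,0.002,0,0,30],[0,0.002,0,0,30],[0,0,0,0,30]]

```text
time: 7.5
ee_pos: [521.9, -263.5, 97.2]
tool_rot: [-0.5, 0.501, -0.5, 0.5]
ft_force: [-0.3, 0.1, -2.4]
grip_width: 0.512
```

>>> move_arm:
  rows:
    - [[0,0.002,-0.001,0,30],[0,0.002,0,0,30],[0,0,0,0,30]]

```text
time: 7.8
ee_pos: [520.9, -263.4, 93.2]
tool_rot: [-0.5, 0.501, -0.5, 0.5]
ft_force: [0.0, -0.1, -2.6]
grip_width: 0.516
```

>>> move_arm:
  rows:
    - [[0,0.002,0,0,30],[0,0.002,0,0,30],[0,0.002,0,0,30],[0,0,0,0,30]]

```text
time: 8.2
ee_pos: [520.9, -263.4, 87.1]
tool_rot: [-0.5, 0.501, -0.5, 0.5]
ft_force: [1.3, 0.4, -3.4]
grip_width: 0.514
```

>>> move_arm:
  rows:
    - [[0,0.001,0,0,30],[0,0.001,0,0,30],[0,0,0,0,30]]

```text
time: 8.5
ee_pos: [521.2, -263.4, 85.5]
tool_rot: [-0.499, 0.5, -0.5, 0.5]
ft_force: [1.8, 2.2, -1.5]
grip_width: 0.518
```

>>> move_arm:
  rows:
    - [[0,0.001,0,0,30],[0,0,0,0,30]]

```text
time: 8.7
ee_pos: [521.4, -263.4, 85.4]
tool_rot: [0.499, -0.5, 0.501, -0.5]
ft_force: [0.0, 4.3, 7.3]
grip_width: 0.509
```

The force rises exactly at the seated height, so the hood is down. I'll release and rise.

>>> move_arm:
  rows:
    - [[0,0,0,0,60],[0,0,0,0,100],[0,0,0,0,100],[0,0,0,0,100],[0,0,0,0,100],[0,0,0,0,100]]

```text
time: 9.3
ee_pos: [520.9, -263.7, 84.4]
tool_rot: [-0.5, 0.5, -0.5, 0.5]
ft_force: [0.5, -0.0, 0.2]
grip_width: 0.989
```

>>> move_arm:
  rows:
    - [[0,-0.01,0,0,100],[0,-0.03,0,0,100],[0,-0.04,0,0,100],[0,-0.03,0,0,100],[0,0,0,0,100]]

```text
time: 9.8
ee_pos: [524.1, -265.6, 200.0]
tool_rot: [0.499, -0.497, 0.504, -0.5]
ft_force: [-0.4, -0.5, 0.4]
grip_width: 0.997
```

```bash
python3 - <<'E'
from go import *
from m import *
plan(441.5,182,195)
t=snap('top','t6.png');s=snap('scene','s6.png')[:,:,::-1]
z=cv2.resize(s[148:200,148:210],(480,400),interpolation=cv2.INTER_CUBIC)
cv2.imwrite('pics/c6.png',z)
# cells again in scene for cross-check (initial image)
img=cv2.imread('pics/scene0.png');bx=(280,185,75,60);c,h=masks(img,*bx)
lm=((h[...,1]<90)&(h[...,2]>85)).astype(np.uint8)
for k in cv2.findContours(lm,cv2.RETR_EXTERNAL,cv2.CHAIN_APPROX_NONE)[0]:
    if cv2.contourArea(k)>1500:
        e=cv2.fitEllipse(k);u=px(e[0],*bx[:2]);print('cell scene',u,np.array(e[1])/8,ray('scene',*u,48)[:2])
for x,y in((442.4,182.5),(477.5,288.9)):print(proj('scene',(x,y,48)))
E
```

```text
t 9.8 pos [ 524.1 -265.6  200. ] jaw -90.08 tilt [ 0.008 -0.005 -1.   ] F [-0.44 -0.47  0.35] w 0.997 q6 [-0.59  0.99]
tool delta mm [-447.5    2.   -83.2]
cell scene [329.18181229 218.66851044] [ 7.95461273 11.51406288] [481.12486394 290.1603658 ]
cell scene [302.90257072 200.10174465] [ 7.33761406 11.13631439] [445.86767819 184.25660098]
[302.77821196 199.20388275]
[329.16367413 217.72349144]
```

View pics/c6.png

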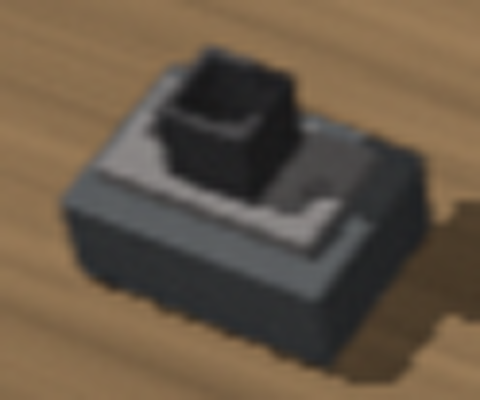

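The hood sits flat on the box, with the rim of the box top showing evenly around the flange. Both views put the cells at about A (443.5,183) and B (478.5,289). On to A.

>>> move_arm:
  rows:
    - [[-0.04,0,-0.007,0,100],[-0.044,0,-0.008,0,100],[-0.045,0,-0.008,0,100],[-0.045,0,-0.008,0,100],[-0.045,0,-0.008,0,100],[-0.045,0,-0.008,0,100],[-0.045,0,-0.008,0,100],[-0.045,0,-0.008,0,100]]

```text
time: 10.7
ee_pos: [456.6, 92.0, 193.1]
tool_rot: [-0.5, 0.501, -0.5, 0.499]
ft_force: [1.0, 0.2, -1.0]
grip_width: 1.001
```

>>> move_arm:
  rows:
    - [[-0.045,0,-0.008,0,100],[-0.045,0,-0.007,0,100],[0,0,0,0,100],[0,0,0,0,100],[0,0,0,0,100]]

```text
time: 11.2
ee_pos: [443.2, 179.4, 193.7]
tool_rot: [-0.5, 0.501, -0.5, 0.499]
ft_force: [-0.3, 0.8, -0.2]
grip_width: 0.994
```

```bash
python3 -c "
from go import *
plan(443.5,183,18)
"
```

```text
t 11.2 pos [443.2 179.4 193.7] jaw -90.11 tilt [-0.002 -0.001 -1.   ] F [-0.32  0.81 -0.21] w 0.994 q6 [0.24 1.81]
tool delta mm [ -3.8 175.6   0.6]
```

>>> move_arm:
  rows:
    - [[-0.0035,0.03,0,0,100],[0,0.045,0,0,100],[0,0.045,0,0,100],[0,0.035,0,0,100],[0,0.018,0,0,100],[0,0.008,0,0,100],[0,0,0,0,100],[0,0,0,0,100]]

```text
time: 12.0
ee_pos: [444.6, 183.5, 14.2]
tool_rot: [0.499, -0.5, 0.501, -0.5]
ft_force: [0.6, -0.5, -0.1]
grip_width: 0.999
```

>>> move_arm:
  rows:
    - [[0,0,0,0,50],[0,0,0,0,40],[0,0,0,0,40],[0,0,0,0,40],[0,0,0,0,40],[0,0,0,0,40],[0,0,0,0,40]]

```text
time: 12.7
ee_pos: [443.8, 184.0, 13.7]
tool_rot: [0.5, -0.5, 0.5, -0.5]
ft_force: [-0.1, -1.4, 4.1]
grip_width: 0.558
```

>>> move_arm:
  rows:
    - [[0,-0.005,0,0,40],[0,-0.015,0,0,40],[0,-0.02,0,0,40],[0,-0.01,0,0,40],[0,0,0,0,40],[0,0,0,0,40],[0,0,0,0,40],[0,0,0,0,40]]

```text
time: 13.5
ee_pos: [442.9, 183.8, 62.7]
tool_rot: [-0.5, 0.501, -0.5, 0.499]
ft_force: [1.1, -0.4, -4.5]
grip_width: 0.558
```

```bash
python3 -c "
from go import *
for i in range(8): snap('top' if i%2 else 'scene','w%d.png'%i);s=ctrl.observe();print(np.round(s['ft_force'],2),np.round(s['moment'],3))
plan(443.5,183,12)
"
```

```text
[-0.56 -0.22 -4.33] [ 0.028 -0.034  0.001]
[-0.11 -0.38 -3.  ] [ 0.035  0.008 -0.034]
[ 0.25 -0.67 -5.18] [0.009 0.014 0.009]
[ 1.09  0.68 -3.22] [ 0.022  0.01  -0.011]
[ 0.07  0.38 -3.76] [ 0.024 -0.004  0.027]
[-0.13  0.15 -3.62] [ 0.003 -0.005 -0.018]
[ 0.37 -0.43 -4.54] [ 0.046  0.017 -0.007]
[-0.72 -0.28 -3.58] [ 0.045 -0.023  0.003]
t 13.9 pos [443.7 184.   63.4] jaw -90.09 tilt [-0.  0. -1.] F [-0.72 -0.28 -3.58] w 0.563 q6 [0.25 1.82]
tool delta mm [ 1.  51.4 -0.1]
```

A weighs about 3.9 N (0.4 kg), so it is probably the heavier. I'll set it back gently and weigh B.

>>> move_arm:
  rows:
    - [[0,0.02,0,0,40],[0,0.018,0,0,40],[0,0.006,0,0,40],[0,0.003,0,0,40],[0,0.002,0,0,40],[0,0.001,0,0,40],[0,0,0,0,40],[0,0,0,0,40]]

```text
time: 14.7
ee_pos: [444.0, 184.1, 13.9]
tool_rot: [0.499, -0.5, 0.5, -0.5]
ft_force: [-0.3, -0.2, -4.0]
grip_width: 0.558
```

>>> move_arm:
  rows:
    - [[0,0,0,0,70],[0,0,0,0,100],[0,0,0,0,100],[0,0,0,0,100],[0,0,0,0,100],[0,-0.02,0,0,100],[0,-0.04,0,0,100],[0,-0.04,0,0,100]]

```text
time: 15.5
ee_pos: [442.7, 183.7, 114.0]
tool_rot: [-0.5, 0.501, -0.5, 0.499]
ft_force: [0.1, 0.5, -0.6]
grip_width: 1.001
```

>>> move_arm:
  rows:
    - [[-0.035,0,0.012,0,100],[-0.035,0,0.011,0,100],[-0.036,0,0.012,0,100],[0,0,0,0,100],[0,0,0,0,100],[0,0,0,0,100]]

```text
time: 16.1
ee_pos: [477.8, 288.9, 113.1]
tool_rot: [-0.5, 0.501, -0.5, 0.499]
ft_force: [0.5, -1.6, -1.2]
grip_width: 1.002
```

```bash
python3 -c "
from go import *
plan(478.5,289.3,14)
"
```

```text
t 16.1 pos [477.8 288.9 113.1] jaw -90.09 tilt [-0.002 -0.001 -1.   ] F [ 0.53 -1.57 -1.16] w 1.002 q6 [0.42 1.99]
tool delta mm [-0.5 99.1  0.8]
```

>>> move_arm:
  rows:
    - [[0,0.03,0,0,100],[0,0.035,0,0,100],[0,0.02,0,0,100],[0,0.01,0,0,100],[0,0.004,0,0,100],[0,0,0,0,100],[0,0,0,0,100]]

```text
time: 16.8
ee_pos: [479.7, 290.1, 15.5]
tool_rot: [0.499, -0.5, 0.501, -0.5]
ft_force: [-0.5, 0.4, 0.9]
grip_width: 1.0
```

>>> move_arm:
  rows:
    - [[0,0,0,0,50],[0,0,0,0,40],[0,0,0,0,40],[0,0,0,0,40],[0,0,0,0,40],[0,0,0,0,40],[0,0,0,0,40]]

```text
time: 17.5
ee_pos: [478.9, 290.0, 14.6]
tool_rot: [-0.5, 0.5, -0.5, 0.5]
ft_force: [-0.5, 0.2, 0.1]
grip_width: 0.559
```

>>> move_arm:
  rows:
    - [[0,-0.005,0,0,40],[0,-0.015,0,0,40],[0,-0.02,0,0,40],[0,-0.01,0,0,40],[0,0,0,0,40],[0,0,0,0,40],[0,0,0,0,40],[0,0,0,0,40]]

```text
time: 18.3
ee_pos: [478.1, 289.6, 63.6]
tool_rot: [-0.5, 0.501, -0.5, 0.499]
ft_force: [0.4, -0.1, -2.2]
grip_width: 0.56
```

```bash
python3 -c "
from go import *
for i in range(8): snap('top' if i%2 else 'scene','v%d.png'%i);s=ctrl.observe();print(np.round(s['ft_force'],2))
plan(478.5,289.3,14)
"
```

```text
[ 0.22  0.32 -1.26]
[-0.31 -0.29 -2.46]
[ 0.05  0.15 -1.56]
[ 0.78 -0.24 -1.92]
[ 0.22 -0.29 -2.21]
[ 0.08  0.37 -1.95]
[ 0.47  0.39 -2.41]
[-0.33 -0.27 -0.9 ]
t 18.7 pos [478.8 290.   64.5] jaw -90.09 tilt [-0.  0. -1.] F [-0.33 -0.27 -0.9 ] w 0.561 q6 [0.42 1.99]
tool delta mm [ 0.7 50.5 -0.3]
```

B weighs about 1.9 N against A's 3.9 N, so A is the heavier. I'll put B back and fetch A.

>>> move_arm:
  rows:
    - [[0,0.02,0,0,40],[0,0.018,0,0,40],[0,0.006,0,0,40],[0,0.003,0,0,40],[0,0.002,0,0,40],[0,0.001,0,0,40],[0,0,0,0,40],[0,0,0,0,40]]

```text
time: 19.5
ee_pos: [479.2, 290.1, 15.0]
tool_rot: [0.499, -0.5, 0.5, -0.5]
ft_force: [-0.8, -0.7, -1.7]
grip_width: 0.559
```

>>> move_arm:
  rows:
    - [[0,0,0,0,70],[0,0,0,0,100],[0,0,0,0,100],[0,0,0,0,100],[0,0,0,0,100],[0,-0.02,0,0,100],[0,-0.04,0,0,100],[0,-0.04,0,0,100]]

```text
time: 20.3
ee_pos: [477.9, 289.5, 114.9]
tool_rot: [-0.5, 0.501, -0.5, 0.499]
ft_force: [0.9, 0.3, 0.6]
grip_width: 1.0
```

>>> move_arm:
  rows:
    - [[0.035,0,-0.012,0,100],[0.035,0,-0.011,0,100],[0.036,0,-0.012,0,100],[0,0,0,0,100],[0,0,0,0,100],[0,0,0,0,100]]

```text
time: 20.9
ee_pos: [444.6, 184.7, 114.7]
tool_rot: [0.499, -0.5, 0.5, -0.5]
ft_force: [-0.1, -0.4, 0.6]
grip_width: 1.0
```

```bash
python3 -c "
from go import *
plan(443.8,184,14)
"
```

```text
t 20.9 pos [444.6 184.7 114.7] jaw -90.08 tilt [ 0.001  0.001 -1.   ] F [-0.06 -0.41  0.59] w 1.0 q6 [0.25 1.82]
tool delta mm [  0.8 100.7  -0.9]
```

>>> move_arm:
  rows:
    - [[0,0.03,0,0,100],[0,0.035,0,0,100],[0,0.02,0,0,100],[0,0.01,0,0,100],[0,0.005,0,0,100],[0,0,0,0,100],[0,0,0,0,100]]

```text
time: 21.6
ee_pos: [444.6, 184.5, 15.2]
tool_rot: [0.499, -0.5, 0.501, -0.5]
ft_force: [1.0, 0.3, -0.3]
grip_width: 1.002
```

>>> move_arm:
  rows:
    - [[0,0,0,0,50],[0,0,0,0,40],[0,0,0,0,40],[0,0,0,0,40],[0,0,0,0,40],[0,0,0,0,40],[0,0,0,0,40]]

```text
time: 22.3
ee_pos: [443.8, 184.1, 14.6]
tool_rot: [-0.499, 0.5, -0.5, 0.5]
ft_force: [-0.7, 0.3, 2.7]
grip_width: 0.56
```

>>> move_arm:
  rows:
    - [[0,-0.005,0,0,40],[0,-0.02,0,0,40],[0,-0.04,0,0,40],[0,-0.045,0,0,40],[0,-0.045,0,0,40],[0,-0.03,0,0,40],[0,0,0,0,40],[0,0,0,0,40]]

```text
time: 23.1
ee_pos: [443.0, 183.8, 198.9]
tool_rot: [-0.5, 0.5, -0.5, 0.5]
ft_force: [0.1, 0.6, -4.2]
grip_width: 0.557
```

```bash
python3 - <<'E'
from go import *
snap('scene','s8.png')
plan(520.9,-263.2,200)
E
```

```text
t 23.15 pos [442.1 183.5 197.8] jaw -90.08 tilt [-0.003 -0.001 -1.   ] F [ 0.23 -0.06 -5.09] w 0.56 q6 [0.25 1.82]
tool delta mm [446.6  -2.1  79.5]
```

Moving to the hood, with slower steps at the ends.

>>> move_arm:
  rows:
    - [[0.02,0,0.004,0,40],[0.04,0,0.007,0,40],[0.045,0,0.008,0,40],[0.045,0,0.008,0,40],[0.045,0,0.008,0,40],[0.045,0,0.008,0,40],[0.045,0,0.008,0,40],[0.045,0,0.008,0,40]]

```text
time: 23.95
ee_pos: [500.2, -147.2, 196.4]
tool_rot: [-0.5, 0.502, -0.499, 0.499]
ft_force: [1.2, 1.0, -3.9]
grip_width: 0.553
```

>>> move_arm:
  rows:
    - [[0.045,0,0.008,0,40],[0.04,0,0.007,0,40],[0.032,0,0.004,0,40],[0,0,0,0,40],[0,0,0,0,40],[0,0,0,0,40],[0,0,0,0,40]]

```text
time: 24.65
ee_pos: [520.3, -261.5, 198.5]
tool_rot: [-0.5, 0.501, -0.499, 0.5]
ft_force: [0.3, 0.4, -3.6]
grip_width: 0.557
```

```bash
python3 - <<'E'
from go import *
plan(520.9,-263.2,175)
E
```

```text
t 24.65 pos [ 520.3 -261.5  198.5] jaw -90.02 tilt [-0.002  0.002 -1.   ] F [ 0.35  0.36 -3.6 ] w 0.557 q6 [-0.58  0.99]
tool delta mm [ 1.8 23.5  0.7]
```

>>> move_arm:
  rows:
    - [[0.0018,0.008,0.0007,0,40],[0,0.008,0,0,40],[0,0.006,0,0,40],[0,0.0015,0,0,40],[0,0,0,0,40],[0,0,0,0,40],[0,0,0,0,40],[0,0,0,0,40]]

```text
time: 25.45
ee_pos: [521.9, -265.1, 176.3]
tool_rot: [0.5, -0.5, 0.501, -0.5]
ft_force: [-0.5, -0.2, -3.8]
grip_width: 0.553
```

```bash
python3 - <<'E'
from go import *
plan(520.9,-263.2,175)
s=snap('scene')[:,:,::-1];t=snap('top','t9.png')[:,:,::-1]
a=cv2.resize(s[110:200,140:240],(400,360),interpolation=cv2.INTER_CUBIC);b=cv2.resize(s[180:252,270:350],(400,360),interpolation=cv2.INTER_CUBIC)
cv2.imwrite('pics/c9.png',np.hstack([a,b]))
E
```

```text
t 25.45 pos [ 521.9 -265.1  176.3] jaw -90.09 tilt [ 0.001 -0.    -1.   ] F [-0.48 -0.16 -3.8 ] w 0.553 q6 [-0.59  0.98]
tool delta mm [-1.9  1.3 -1. ]
```

View pics/c9.png

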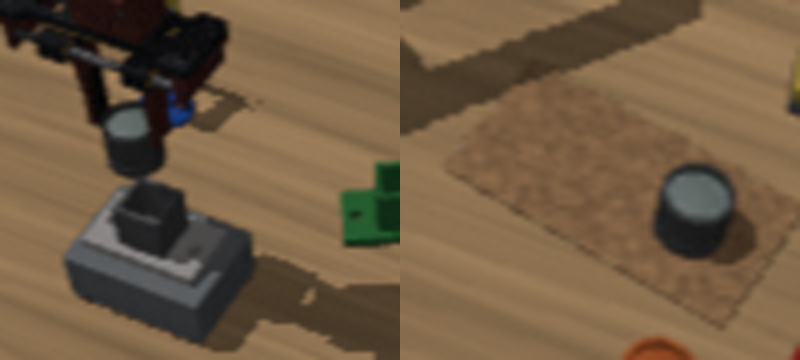

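The held cell is upright over the tube mouth, with the hood still seated. The lighter cell stands upright on the mat.

```bash
python3 -c "
from go import *
plan(520.9,-263.2,175);print(np.round(ctrl.observe()['joint_vel'],3));print(ctrl.hand_in())"
```

```text
t 25.55 pos [ 521.8 -265.   176.2] jaw -90.09 tilt [ 0. -0. -1.] F [ 0.07  0.29 -3.85] w 0.559 q6 [-0.59  0.98]
tool delta mm [-1.8  1.2 -0.9]
[-0.     0.     0.002 -0.001 -0.001  0.   ]
the job is handed in; nothing more can be done
None
```

I seated the hood on the pegs and released it, weighed both cells, and handed the job in at about 25.6 s while holding the heavier one over the tube.

- **Hood:** the force rose only when the TCP reached the height expected for a fully seated hood. A picture after release, and another before hand-in, showed it flat on the box. I did not measure its final position to the millimetre.
- **Weighing:** the cell nearer the robot read about 3.9 N and the other about 1.9 N. I lifted the nearer one first, then the lighter one and set it back, then the nearer one again. The last picture shows the lighter one standing on the mat.
- **Final hold:** the heavier cell is upright and still, about 2 mm off the seated hood's axis by the arm's own reading. Its underside is about 50 mm above the mouth.
- **Disagreement:** the pegs' centroids in the first picture put the box centre about 5 mm off in y from its window and end edges, because of the pegs' shadows. I used the window and edges, and the hood went onto the pegs without resistance.

The bystanders should be untouched, since the arm carried everything well above them. I did not check their positions afterwards.

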